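Stack a transformer mount over its guide pin, then draw the pin

ROBOT

A 6-joint arm with a two-finger parallel gripper is mounted at the origin on the work surface. World frame = base frame: x ahead of the robot, y to its left, z up, the work surface at z = 0. Lengths are in mm, angles in rad, forces in N, time in s.
With the tool pointing down it reaches from about 350 to 775 mm from the base axis. Payload 7.3 kg.
Tool frame: the origin (TCP) lies midway between the tips of the shut fingers; the grasp point (between the pads) lies 19 mm behind it; z points along the fingers, y is the line along which they close (so a half turn about z gives the same grasp; the last joint's range is limited). The gripper opens to 92 mm and grips with 3 to 60 N. Pads are 19 mm wide; open, the fingers measure 130 mm over their backs; the gripper's body (75 mm by 190 mm) begins 47 mm behind the grasp point.
Start: joints at [1.065, 0.342, 1.524, -0, 1.275, -0.146], TCP at [184.832, 491.408, 226.741] pointing down, gripper open.
Joint ranges: [-2.53, 2.53], [-0.77, 2.02], [0.04, 2.7], [-1, 4.14], [0.28, 2.66], [-3.11, 3.11]. Speed limits (rad/s): [2.57, 2.57, 3.14, 3.14, 3.14, 3.14].

INTERFACE

Orientations are given as [roll, pitch, yaw] about the fixed x, y, z axes, in that order (R = Rz(yaw) Ry(pitch) Rx(roll)).
In Python, from plant import * gives the robot as it stands.
- The arm moves only by the tool step_arm, never from a script. Its argument "deltas" is one flat list of numbers, 5 for each row, row after row: the shift along the world's x, y, z in mm, then the turn about the world's z in degrees, then the finger opening in mm, from 0 to 91.8. In form: [tx, ty, tz, turn, gripper, tx, ty, tz, turn, gripper, ...]. A call has exactly 10 rows; each row shifts and turns the commanded pose from where the row before left it; what a row does not reach is not made up. A row lasts 1/8 s, in which the tool goes at most 62.5 mm and 10.7 degrees, less where a joint would pass 70% of its speed; a pose out of reach is approached as far as the arm can. A call is refused whole if a number of a shift passes 62.5 or a number of a turn 10.7, either way. A call with a gripper value outside its range is refused whole. The fingers move at their own pace and stop on an object; the grip force is fixed at half the most. Time passes only in rows, so rows that do not move let the fingers close, or fill a call up. It gives the time, the measured TCP pose, the force, the opening and the grip force at its end, in the units of the state.
- get_obs(): the state, without advancing time (a new reading comes with each control period).
- capture(name): name is "scene" or "top"; returns the picture (420x560x3 uint8, red, green, blue); there is no depth.
- camera_params(name): a dict with "mtx" (3x3 intrinsics, pixels), "k1" (the pictures are not rectified: a ray, as slopes to the right and down, at radius r is drawn at 1 + k1 r^2 times it, then the intrinsics apply), "rvec" (rotation vector, rad) and "tvec" (3), from world to camera coordinates, as OpenCV has them. Camera axes: x right, y down, z forward; pixel columns grow to the right and rows downward; lengths in mm; the calibration is good to about 2 mm. A picture is of the moment at which its call begins. camera_params takes no time and is no camera call.
- close_job(): hands the job in; it is judged then, once.
The state is a dict: "time": time; "joint_positions": joint angles; "dq": joint speeds; "tau": joint torques, N m; "tool_pos": TCP position; "tcp_rot": TCP orientation; "contact_force": force on the tool from outside, world axes, zero at the start; "moment": the same for the moment, N m; "grip_width": finger opening in mm; "finger_force": force on a finger pad.
Only numpy, scipy, OpenCV 4.12 (cv2) and the standard library are available. Lean on these libraries where they do the work, as an engineer would, in place of code of your own. Each camera call takes 0.05 s, during which the arm holds its last target. There are 200 camera calls.

TASK

Mount the transformer on the aluminium chassis: thread the parts over the upright brass guide pin so that they lie flat one on another, first the black pad, then the ring-shaped transformer, then the orange pad, and the steel washer on top. Then draw the guide pin straight up out of the chassis and the stack, leaving the stack as it lies ready for its bolt, and put the pin in the low steel pot. Leave the tape roll, the green box and the screw jar where they are.

Things in the scene. Friction and masses are not known exactly. Their poses are not given: they have to be found in the camera images.
- guide_bore (a point): Mouth centre of the hole (11 mm wide, 30 mm deep) in the top of the aluminium chassis, 40 mm above the table, where the stack goes; z up, x and y along the chassis's sides. The chassis is a fixed box, 140 (x) by 200 (y) by 40 mm high, at any yaw; its centre is +12 mm x, +45 mm y from here. A green board with parts up to 26 mm tall is on it beyond y = +84 mm; the rest is bare.
- guide_pin: Loose brass pin, 10 mm thick, 88 mm long, the top 6 mm tapered to a 5.6 mm tip; about 55 g. At the start it stands 30 mm deep in the chassis hole, 58 mm showing (tip 98 mm above the table), and slides out upwards with 0.5 mm play all round. With all four rings stacked its top 19 mm show. Origin: centre of its foot (lower end), z along it to the tip.
- black_pad: Loose black hard-rubber ring pad, 62 mm across, 5 mm thick, with a 17 mm hole through the middle; 20 g, lying flat on the table. Origin: centre of its underside, z up along the ring's axis; its yaw means nothing.
- transformer: Loose ring-shaped (toroidal) transformer, amber with copper stripes on top and a cream band round the outside, 60 mm across, 24 mm high, with a 17 mm hole through the middle; 0.25 kg (some lighter or heavier), lying flat on the table. Origin: centre of its underside, z up along the ring's axis; its yaw means nothing.
- orange_pad: Loose orange hard-rubber ring pad, 54 mm across, 5 mm thick, with a 17 mm hole through the middle; 16 g, lying flat on the table. Origin: centre of its underside, z up along the ring's axis; its yaw means nothing.
- steel_washer: Loose bright steel clamp washer with a bevelled upper edge, 50 mm across, 5 mm thick, with a 17 mm hole through the middle; 45 g, lying flat on the table. Origin: centre of its underside, z up along the ring's axis; its yaw means nothing.
- steel_pot: Low round pot of dark steel, open on top, fixed on the table: 60 mm across, 45 mm high, walls 2.5 mm, floor 4 mm thick. The guide pin goes in here; it may lean on the rim. Origin: centre of its underside, z up.
- tape_roll: Loose roll of white paper tape lying flat, 68 mm across, 25 mm high, open 50 mm core. Not to be used: leave it where it is. Origin: centre of its underside.
- green_box: Loose green carton with a pale label, 60 (x) by 44 (y) by 26 mm high. Leave it where it is. Origin: centre of its underside.
- screw_jar: Loose glass jar of brass screws with a blue lid, 57 mm across, 54 mm high. Leave it where it is. Origin: centre of its underside.

How it is judged (in metres and radians):
On the way, in this order (a step that is already met when the one before it is completed fails the run):
1. the black pad lies flat on the chassis around the guide pin (horizontal distance between black_pad and guide_bore below 0.006 m and z of black_pad in the frame of guide_bore between -0.0025 and 0.0025 m and angle between black_pad's own z axis and vertical below 0.06 rad and horizontal distance between guide_pin and guide_bore below 0.004 m and z of guide_pin in the frame of guide_bore below -0.024 m), for 0.2 s.
2. the transformer lies flat on the black pad, over the pin (all of step 1 and horizontal distance between transformer and guide_bore below 0.006 m and z of transformer in the frame of guide_bore between 0.0025 and 0.0075 m and angle between transformer's own z axis and vertical below 0.06 rad), for 0.2 s.
3. the orange pad lies flat on the transformer, over the pin (all of step 2 and horizontal distance between orange_pad and guide_bore below 0.006 m and z of orange_pad in the frame of guide_bore between 0.0265 and 0.0315 m and angle between orange_pad's own z axis and vertical below 0.06 rad), for 0.2 s.
4. the steel washer lies flat on top, over the pin (all of step 3 and horizontal distance between steel_washer and guide_bore below 0.006 m and z of steel_washer in the frame of guide_bore between 0.0315 and 0.0365 m and angle between steel_washer's own z axis and vertical below 0.06 rad), for 0.2 s.
5. the guide pin is drawn clear of the stack, which stays in place (horizontal distance between each of black_pad, transformer, orange_pad, steel_washer and guide_bore below 0.006 m and z of black_pad in the frame of guide_bore between -0.0025 and 0.0025 m and angle between each of black_pad, transformer, orange_pad, steel_washer's own z axis and vertical below 0.06 rad and z of transformer in the frame of guide_bore between 0.0025 and 0.0075 m and z of orange_pad in the frame of guide_bore between 0.0265 and 0.0315 m and z of steel_washer in the frame of guide_bore between 0.0315 and 0.0365 m and z of guide_pin in the frame of guide_bore above 0.04 m), for 0.1 s.
At the end, for the whole second after the job is handed in: Black pad, transformer, orange pad, washer lie in that order on the chassis: each flat (0.06 rad), within 6 mm of the hole's axis and 2.5 mm of its height in the stack; the pin is in the pot, foot within 30 mm of its axis and under 15 mm above its underside, leaning under 1 rad; all at rest (horizontal distance between each of black_pad, transformer, orange_pad, steel_washer and guide_bore below 0.006 m and z of black_pad in the frame of guide_bore between -0.0025 and 0.0025 m and angle between each of black_pad, transformer, orange_pad, steel_washer's own z axis and vertical below 0.06 rad and z of transformer in the frame of guide_bore between 0.0025 and 0.0075 m and z of orange_pad in the frame of guide_bore between 0.0265 and 0.0315 m and z of steel_washer in the frame of guide_bore between 0.0315 and 0.0365 m and horizontal distance between guide_pin and steel_pot below 0.03 m and z of guide_pin in the frame of steel_pot between 0 and 0.015 m and angle between guide_pin's own z axis and vertical below 1 rad and linear speed of each of black_pad, transformer, orange_pad, steel_washer below 0.02 m/s and linear speed of guide_pin below 0.03 m/s); the robot touches nothing.
It fails at once if the paper tape roll is pushed more than 20 mm or tipped over (distance of tape_roll from where it was at the start of the episode above 0.02 m or angle between tape_roll's own z axis and vertical above 0.5 rad).
It fails at once if the green box is pushed more than 20 mm or tipped over (distance of green_box from where it was at the start of the episode above 0.02 m or angle between green_box's own z axis and vertical above 0.5 rad).
It fails at once if the screw jar is pushed more than 20 mm or tipped over (distance of screw_jar from where it was at the start of the episode above 0.02 m or angle between screw_jar's own z axis and vertical above 0.5 rad).
It fails at once if the guide pin is bent over more than 0.2 rad while its foot is still in the chassis or the stack (angle between guide_pin's own z axis and vertical above 0.2 rad and z of guide_pin in the frame of guide_bore below 0.036 m and horizontal distance between guide_pin and guide_bore below 0.02 m).
It also fails if it takes over 144 s, if anything falls off the work surface, if the arm or the gripper's body presses on something with over 40 N, if the wrist force passes 120 N, or if a joint passes its speed limit or range.

## Working session

There is one attempt and no reset: what is moved stays moved. The work goes in short steps, Python scripts to look and compute and a tool call to move; the robot and the scene stay as the last step left them, time stands still between calls to the robot, and variables do not carry over. Pictures are saved under pics/ and viewed, at most 14 in all, crops included, and the job is handed in when it is done.

Besides the shell and the picture viewer there is one more tool, called as a command line: name --argument value ..., lists and objects as JSON in quotes. step_arm: Moves the arm, as the interface text tells. Its arguments: {"type":"object","properties":{"deltas":{"type":"array","items":{"type":"number"}}},"required":["deltas"]}

```bash
mkdir -p pics; python3 - <<'E'
from plant import *
import cv2,numpy as np
for n in ["scene","top"]:
    im=capture(n); cv2.imwrite(f"pics/{n}0.png",cv2.cvtColor(im,cv2.COLOR_RGB2BGR)); print(n,camera_params(n))
o=get_obs(); print(o)
E
```

```text
scene {'mtx': array([[412.63898351,   0.        , 280.9820575 ],
       [  0.        , 412.63898351, 213.20363932],
       [  0.        ,   0.        ,   1.        ]]), 'k1': 0.03902914743106514, 'rvec': array([ 0.97076514,  2.3470275 , -1.19946025]), 'tvec': array([ 396.35383503, -200.07883765, 1319.7876062 ])}
top {'mtx': array([[476.1945032 ,   0.        , 280.34944419],
       [  0.        , 476.1945032 , 210.09779501],
       [  0.        ,   0.        ,   1.        ]]), 'k1': -0.021827818333079528, 'rvec': array([ 2.15324073, -2.117201  ,  0.15674794]), 'tvec': array([  -9.66244491,  543.18929608, 1260.50480543])}
{'time': 0.1, 'joint_positions': array([ 1.06500921e+00,  3.42655810e-01,  1.52490116e+00, -7.96991846e-06,
        1.27541113e+00, -1.46005531e-01]), 'dq': array([ 2.87421836e-04, -2.42988398e-03,  1.90914210e-05, -7.41296320e-04,
        1.26277546e-03, -1.23196199e-03]), 'tau': array([ 1.82524454e-03, -4.32001483e+01, -2.44694978e+01,  7.20403902e-02,
        5.26913849e-02, -6.69203018e-05]), 'tool_pos': array([184.64562531, 491.0758249 , 226.12012791]), 'tcp_rot': array([-3.14023074e+00, -1.92568942e-04,  2.78181327e+00]), 'contact_force': array([-0.3564997 ,  0.7887206 , -0.65028888]), 'moment': array([-0.02795881,  0.02471521, -0.01364586]), 'finger_force': 0.0, 'grip_width': 92.30205253612847}
```

View pics/scene0.png

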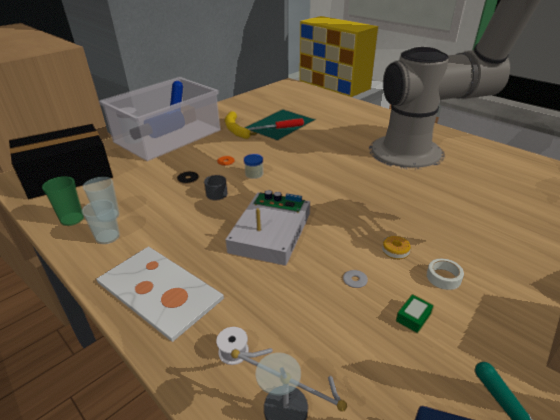

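View pics/top0.png

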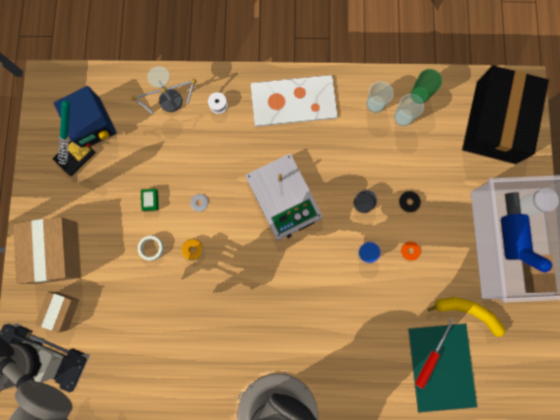

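The top view puts the pin in the chassis near (281,177), with the transformer at (192,249), washer (199,203), black pad (410,202), orange pad (411,251) and pot (365,202). The jar is at (369,252), tape at (150,248) and green box at (150,199). In the scene view they are at pin (258,220), transformer (398,247), washer (355,279), black pad (188,177), orange pad (226,160) and pot (216,187). Next I'll measure by colour masks.

```bash
cat > h.py <<'E'
from plant import *
import cv2,numpy as np
P={n:camera_params(n) for n in("scene","top")}
def ray(n,px):
    p=P[n];R=cv2.Rodrigues(p["rvec"])[0]
    u=cv2.undistortPoints(np.float64([[px]]),p["mtx"],np.float64([p["k1"],0,0,0]))[0,0]
    d=R.T@np.r_[u,1];return -R.T@np.ravel(p["tvec"]),d/np.linalg.norm(d)
def plane(n,px,z):
    c,d=ray(n,px);return c+d*(z-c[2])/d[2]
def proj(n,X):
    p=P[n];return cv2.projectPoints(np.float64([X]),p["rvec"],p["tvec"],p["mtx"],np.float64([p["k1"],0,0,0]))[0][0,0]
def tri(a,b):
    c1,d1=ray("scene",a);c2,d2=ray("top",b)
    t=np.linalg.lstsq(np.c_[d1,-d2],c2-c1,rcond=None)[0]
    A=c1+t[0]*d1;B=c2+t[1]*d2;return (A+B)/2,np.linalg.norm(A-B)
def snap(n,f=None):
    im=cv2.cvtColor(capture(n),cv2.COLOR_RGB2BGR)
    if f:cv2.imwrite(f"pics/{f}.png",im)
    return im
def blob(im,c,r,fn,fill=True):
    """centre of filled outer contour of the mask part nearest c, in window r"""
    x0,y0=c[0]-r,c[1]-r;w=im[y0:y0+2*r+1,x0:x0+2*r+1]
    w=cv2.resize(w,None,fx=4,fy=4,interpolation=cv2.INTER_CUBIC)
    h=cv2.cvtColor(w,cv2.COLOR_BGR2HSV).astype(int)
    m=fn(h[...,0],h[...,1],h[...,2]).astype(np.uint8)*255
    cs=cv2.findContours(m,cv2.RETR_EXTERNAL,cv2.CHAIN_APPROX_NONE)[0]
    k=max(cs,key=cv2.contourArea);b=cv2.boundingRect(k)
    M=cv2.moments(k);q=np.array([M["m10"]/M["m00"],M["m01"]/M["m00"]])
    return (q+.5)/4-.5+[x0,y0],np.array(b[2:])/4,k
E
python3 - <<'E'
from h import *
S=cv2.imread("pics/scene0.png");T=cv2.imread("pics/top0.png")
F=dict(black=(lambda h,s,v:v<60,(188,177),(410,202),5),
 orange=(lambda h,s,v:(h<12)&(s>190)&(v>120),(226,160),(411,251),5),
 washer=(lambda h,s,v:(s<70)&(v>90),(355,279),(199,203),5),
 transf=(lambda h,s,v:(h>12)&(h<28)&(s>175)&(v>120),(398,245),(192,249),24),
 pot=(lambda h,s,v:(v<85),(216,187),(365,202),45))
for n,(fn,a,b,z) in F.items():
    p,s1,_=blob(S,a,17,fn);q,s2,_=blob(T,b,17,fn)
    X,e=tri(p,q);print(n,p.round(1),s1,q.round(1),s2,"tri",X.round(1),round(e,1),"planes",plane("scene",p,z)[:2].round(1),plane("top",q,z)[:2].round(1))
big=np.hstack([cv2.resize(S[180:270,215:315],(400,360),interpolation=2),cv2.resize(T[147:247,235:335],(400,400),interpolation=2)[:360]])
cv2.imwrite("pics/pin0.png",big)
rows=[[(S,F[n][1]),(T,F[n][2])] for n in F]
cv2.imwrite("pics/parts.png",np.vstack([np.hstack([cv2.resize(rows[i][j][0][rows[i][j][1][1]-18:rows[i][j][1][1]+18,rows[i][j][1][0]-18:rows[i][j][1][0]+18],(160,160)) for i in range(5)]) for j in range(2)]))
E
```

```text
black [187.5 176.8] [21.25 11.75] [409.4 201.3] [20.5 20. ] tri [ 580.6 -364.7    0.8] 1.0 planes [ 583.9 -357.8] [ 580.3 -363.9]
orange [225.6 160.1] [16.75  8.75] [410.5 250.7] [19.5  18.75] tri [ 440.6 -363.9    1.2] 1.9 planes [ 444.2 -357.3] [ 441.  -363.5]
washer [355.  278.4] [24.75 18.  ] [198.8 202.3] [17.75 17.25] tri [568.4 232.6  -0.7] 1.5 planes [572.9 236.3] [567.9 230.9]
transf [398.  246.7] [26.75 15.75] [191.6 249. ] [21.   21.25] tri [433.7 245.9  12.2] 4.8 planes [445.1 254. ] [434.  241.5]
pot [215.4 187.1] [23.25 25.5 ] [364.8 201. ] [22.75 22.  ] tri [ 575.6 -234.8   20.9] 1.5 planes [ 596.5 -201.9] [ 571.9 -231.3]
```

View pics/pin0.png

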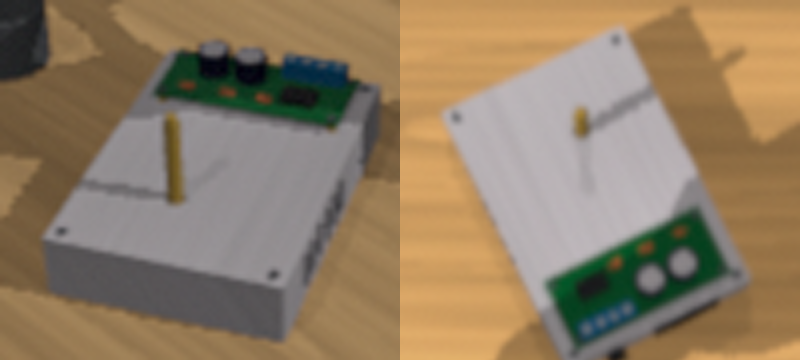

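View pics/parts.png

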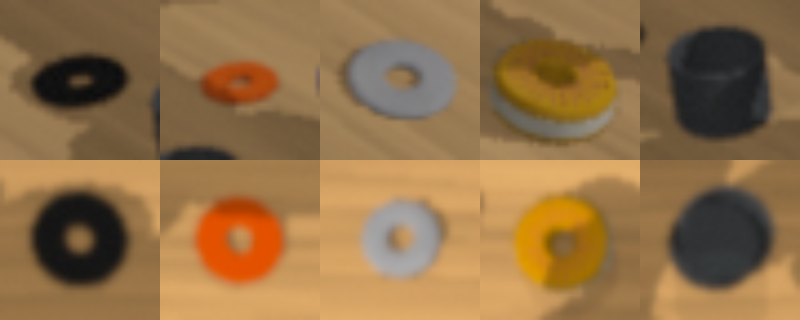

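The pin crop shows the pin's foot near scene (259,230) and tip (258,209), and in the top view it spans about (280,174–181). The parts crop shows all the rings lying flat, with visible holes.

```bash
python3 - <<'E'
from h import *
S=cv2.imread("pics/scene0.png");T=cv2.imread("pics/top0.png")
fn=lambda h,s,v:(h>12)&(h<30)&(s>95)
p,s1,k=blob(S,(258,220),13,fn);q,s2,k2=blob(T,(280,178),6,fn)
print(p,s1,q,s2);X,e=tri(p,q);print("pin mid",X.round(1),e.round(1),plane("top",q,69).round(1),plane("scene",p,69).round(1))
y=k[:,0,:];tip=(y[:,1].min()+.5)/4-.5+207;bot=(y[:,1].max()+.5)/4-.5+207;print("tip/bot rows",tip,bot)
for z in(40,98):print(z,proj("scene",[*X[:2],z]),proj("top",[*X[:2],z]))
print("camera pos",ray("top",(280,210))[0].round(),ray("scene",(280,210))[0].round())
# chassis top face in top view
h=cv2.cvtColor(T,cv2.COLOR_BGR2HSV).astype(int)
m=np.zeros(T.shape[:2],np.uint8);m[145:250,235:335]=((h[...,1]<75)|((h[...,0]>45)&(h[...,0]<130)))[145:250,235:335]*255
m=cv2.morphologyEx(m,cv2.MORPH_OPEN,np.ones((3,3),np.uint8))
k=max(cv2.findContours(m,0,2)[0],key=cv2.contourArea);b=cv2.minAreaRect(k);print("chassis",b)
W=np.array([plane("top",c,40)[:2] for c in cv2.boxPoints(b)]);print(W.round(1),np.linalg.norm(W-np.roll(W,1,0),axis=1).round(1),W.mean(0).round(1))
# jar,tape,box ; ring tops
for n,c,fn,z in(("jar",(369,252),lambda h,s,v:(h>95)&(h<125)&(s>120),54),("tape",(150,248),lambda h,s,v:(s<60)&(v>120),25),("box",(150,199),lambda h,s,v:((h>50)&(h<90)&(s>100))|(s<60),26)):
    q,s,_=blob(T,c,17,fn);print(n,s,plane("top",q,z)[:2].round())
E
```

```text
[258.01866667 219.34179167] [ 4.25 22.25] [279.76633797 177.05114076] [3.  6.5]
pin mid [630.2   2.7  66.1] 0.7 [629.7   2.4  69. ] [632.4   5.9  69. ]
tip/bot rows 208.125 230.125
40 [258.40333406 228.46539242] [279.76783315 179.25627912]
98 [257.17904237 207.75605318] [279.55122673 174.4432673 ]
camera pos [ 340.  -15. 1330.] [1106.  572.  623.]
chassis ((283.830810546875, 196.44937133789062), (73.80726623535156, 51.76690673828125), 63.94650650024414)
[[ 641.7  101.2]
 [ 708.8  -27. ]
 [ 523.1 -118.2]
 [ 458.7    7.7]] [205.5 144.7 206.9 141.4] [583.1  -9.1]
jar [20.   19.75] [ 432. -240.]
tape [26.  24.5] [436. 356.]
box [16.5 21.5] [570. 367.]
```

step_arm --deltas '[20,-43,0,0,91,20,-43,0,0,91,20,-43,0,0,91,20,-43,0,0,91,20,-43,0,0,91,20,-43,0,0,91,20,-43,0,0,91,20,-43,0,0,91,20,-43,0,0,91,20,-43,0,0,91]'

```text
time: 1.35
tool_pos: [385.1, 59.9, 226.7]
tcp_rot: [3.141, -0.0, 2.782]
contact_force: [1.2, -0.1, 0.9]
grip_width: 91.1
finger_force: 0.0
```

step_arm --deltas '[20,-43,0,0,91,20,-43,0,0,91,20,-43,0,0,91,20,-43,0,0,91,20,-43,-20,0,91,20,-43,-20,0,91,20,-43,-20,0,91,20,-43,-20,0,91,18,-40,-20,0,91,18,-40,-20,0,91]'

```text
time: 2.6
tool_pos: [581.1, -363.8, 105.4]
tcp_rot: [3.141, -0.001, 2.782]
contact_force: [0.6, -0.4, 0.4]
grip_width: 91.3
finger_force: 0.0
```

step_arm --deltas '[0,0,-30,0,91,0,0,-30,0,91,0,0,-25,0,91,0,0,-12,0,91,0,0,-6.4,0,91,0,0,0,0,62,0,0,0,0,62,0,0,0,0,62,0,0,0,0,62,0,0,0,0,62]'

```text
time: 3.85
tool_pos: [580.9, -362.6, 3.6]
tcp_rot: [3.142, 0.0, 2.782]
contact_force: [0.8, -0.7, -0.4]
grip_width: 62.3
finger_force: 0.0
```

step_arm --deltas '[0,0,0,0,85,0,0,0,-10,85,0,0,0,-10,85,0,0,0,-10,85,0,0,0,-10,85,0,0,0,-10,85,0,0,0,-10,85,0,0,0,-10,85,0,0,0,-10,85,0,0,0,-10,85]'

```text
time: 5.1
tool_pos: [580.8, -362.6, 3.3]
tcp_rot: [3.142, -0.0, 1.205]
contact_force: [-0.8, 0.3, -0.4]
grip_width: 85.1
finger_force: 0.0
```

step_arm --deltas '[0,0,0,0,50,0,0,0,0,50,0,0,0,0,50,0,0,0,0,50,0,0,0,0,50,0,0,0,0,50,0,0,0,0,50,0,0,0,0,50,0,0,0,0,50,0,0,0,0,50]'

```text
time: 6.35
tool_pos: [583.1, -363.8, 6.2]
tcp_rot: [3.135, 0.002, 1.212]
contact_force: [2.6, 0.2, 8.9]
grip_width: 49.9
finger_force: 11.9
```

Something slipped: the width is below the pad's 62 mm and z has risen. I'll open up and take a look.

step_arm --deltas '[0,0,0,0,91,0,0,0,0,91,0,0,0,0,91,0,0,30,0,91,0,0,40,0,91,-40,0,50,0,91,-50,0,0,0,91,-50,0,0,0,91,-50,0,0,0,91,0,0,0,0,91]'

```text
time: 7.6
tool_pos: [388.8, -362.1, 122.1]
tcp_rot: [-3.139, -0.001, 1.209]
contact_force: [0.1, -0.0, 1.3]
grip_width: 91.0
finger_force: 0.0
```

```bash
python3 - <<'E'
from h import *
S=snap("scene");T=snap("top");fn=lambda h,s,v:v<60
p,a,_=blob(S,(188,177),14,fn);q,b,_=blob(T,(410,202),17,fn);print(p,a,q,b,tri(p,q),plane("top",q,5).round(1),plane("scene",p,5).round(1))
cv2.imwrite("pics/b1.png",np.hstack([cv2.resize(S[140:215,150:250],(400,300)),cv2.resize(T[165:240,360:460],(400,300))]))
print(get_obs()["tool_pos"])
E
```

```text
[192.70053446 175.49957211] [20. 11.] [407.90616892 206.54113356] [20.  19.5] (array([ 565.5118212 , -360.01029492,    0.78193954]), np.float64(0.9488343456203577)) [ 565.2 -359.2    5. ] [ 568.9 -353.2    5. ]
[ 391.93786657 -363.00114268  122.49351985]
```

View pics/b1.png

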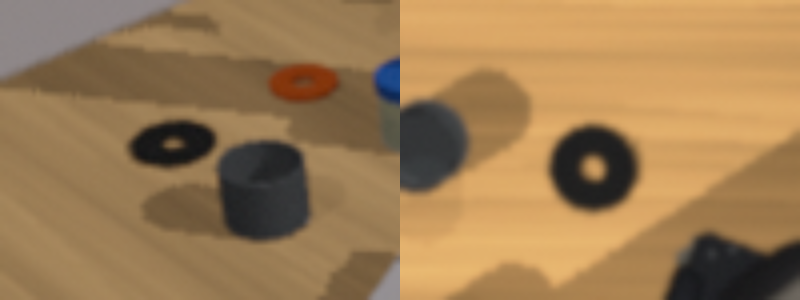

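The scene crop shows the pad still flat; it has slid to about top (407.9,206.5), i.e. (565,-359). I'll go in lower, since the tips were too high.

step_arm --deltas '[50,3.2,0,0,91,50,0,0,0,91,50,0,-15,0,91,24.6,0,-30,0,91,0,0,-30,0,91,0,0,-30,0,91,0,0,-12,0,91,0,0,-5.6,0,91,0,0,0,0,91,0,0,0,0,91]'

```text
time: 8.95
tool_pos: [567.2, -359.8, 0.6]
tcp_rot: [3.139, 0.001, 1.211]
contact_force: [-0.5, 0.1, -0.3]
grip_width: 90.8
finger_force: 0.0
```

step_arm --deltas '[0,0,0,0,75,0,0,0,0,70,0,0,0,0,66,0,0,0,0,64,0,0,0,0,62,0,0,0,0,61,0,0,0,0,61,0,0,0,0,61,0,0,0,0,61,0,0,0,0,61]'

```text
time: 10.2
tool_pos: [566.5, -359.7, 0.3]
tcp_rot: [3.141, 0.0, 1.211]
contact_force: [-2.2, 0.3, 5.4]
grip_width: 61.5
finger_force: 21.0
```

step_arm --deltas '[0,0,0,0,75,0,0,0,10,75,0,0,0,10,75,0,0,0,10,75,0,0,0,10,75,0,0,0,10,75,0,0,0,10,75,0,0,0,10,75,0,0,0,10,75,0,0,0,10,75]'

```text
time: 11.45
tool_pos: [567.2, -360.0, 0.3]
tcp_rot: [-3.141, 0.002, 2.787]
contact_force: [2.4, 0.2, 4.4]
grip_width: 75.1
finger_force: 2.1
```

step_arm --deltas '[0,0,0,0,70,0,0,0,0,65,0,0,0,0,63,0,0,0,0,62,0,0,0,0,60,0,0,0,0,60,0,0,0,0,60,0,0,0,0,60,0,0,20,0,60,0,0,20,0,60]'

```text
time: 12.7
tool_pos: [566.3, -359.4, 40.7]
tcp_rot: [3.141, -0.0, 2.781]
contact_force: [0.6, 0.3, -0.6]
grip_width: 60.1
finger_force: 16.9
```

step_arm --deltas '[0,0,30,0,59,0,20,30,0,59,7,40,24,0,59,9,45,0,0,59,10,50,0,0,59,10,55,0,0,59,10,55,0,0,59,10,45,0,0,59,7.5,40,0,0,59,1,11.9,0,0,59]'

```text
time: 13.95
tool_pos: [631.3, 4.9, 124.9]
tcp_rot: [3.141, 0.001, 2.784]
contact_force: [0.7, -1.0, 0.3]
grip_width: 59.9
finger_force: 30.0
```

```bash
python3 - <<'E'
from h import *
S=snap("scene");T=snap("top")
print(get_obs()["tool_pos"],get_obs()["grip_width"],get_obs()["finger_force"])
cv2.imwrite("pics/b2.png",np.hstack([cv2.resize(S[165:240,210:310],(400,300),interpolation=2),cv2.resize(T[140:215,230:330],(400,300),interpolation=2)]))
print("expected tip",proj("scene",[629.9,2.5,98]),"expected pad top c",proj("scene",[629.9,2.5,128]),proj("top",[629.9,2.5,128]))
E
```

```text
[630.97214802   3.33520639 124.39723065] 59.59285608093844 30.000009457580745
expected tip [257.21412449 207.67766515] expected pad top c [256.54275216 196.34106929] [279.49390907 171.87459051]
```

View pics/b2.png

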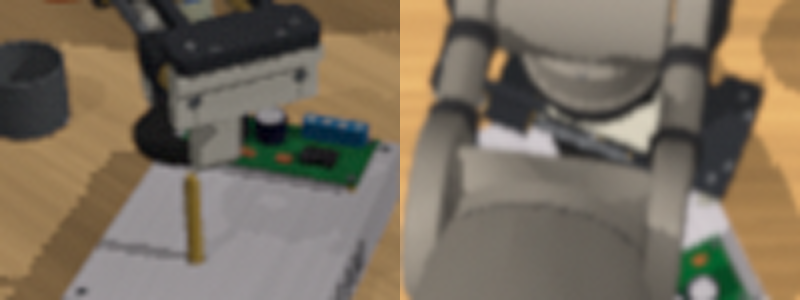

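The ring is held level between the fingers at about scene (253,199). The pin tip below it is at about (257.7,209). I'll check the centring numerically from the visible edges.

```bash
python3 - <<'E'
from h import *
S=snap("scene");h=cv2.cvtColor(S,cv2.COLOR_BGR2HSV).astype(int)
g=S.max(2);
for r in range(192,208): print(r,g[r,238:266])
a=np.linspace(0,2*np.pi,361)
o=np.array([630,3,123.7])
for z in(0,5):
    q=np.array([proj("scene",o+[31*np.cos(t),31*np.sin(t),z]) for t in a]);print(z,q.min(0),q.max(0),q[q[:,1].argmax()],q[q[:,0].argmin()])
E
```

```text
192 [160 161 163 162 163 163 158 150 119  62  28  24  24  40  77 112 131 135
 128 111 118 133 133 134 134 133 134 134]
193 [156 158 160 161 163 155 126  81  49  28  24  23  26  37  72 109 129 136
 135 126 123 131 133 134 135 135 135 134]
194 [154 155 157 158 156 130  76  32  25  26  26  29  25  35  73 109 128 135
 135 129 125 130 136 133 131 130 129 127]
195 [157 156 156 156 139  91  37  22  25  27  27  30  23  27  62 109 133 136
 136 129 121 124 126 120 113 109 115 125]
196 [161 159 158 156 125  59  25  25  26  27  25  28  26  29  51 107 132 134
 129 119 108 105 102  95  95 100 118 128]
197 [164 162 161 158 124  51  23  26  27  28  28  26  25  25  34  89 119 121
 103  89  90  93  96  94  97 113 128 130]
198 [163 163 163 161 125  44  25  26  26  27  26  28  30  25  33  89 107  99
  84  83  91  98  98  95 103 122 130 131]
199 [160 162 163 163 128  50  21  22  25  28  26  27  27  25  26  44  52  55
  60  78  91  99  98  98 117 129 130 132]
200 [159 160 162 163 133  64  20  20  22  24  27  24  23  24  23  24  27  26
  40  75  94  96 103 110 121 131 131 131]
201 [159 159 160 161 145  98 
[... 331 characters left out ...]
 [125 122 121 121 118 119 118 101  73  51  29  23  19  18  17  18  16  12
  25  71  92 101 121 131 130 125 124 122]
205 [123 124 124 123 120 121 121 119 111  96  86  79  64  43  36  30  24  26
  31  69  91  99 115 120 114 103 102  95]
206 [121 122 124 124 124 123 122 121 120 126 134 135 122 108 105  93  83  80
  79  86  91  89  98  98  94  95  99 100]
207 [118 121 122 123 123 127 126 124 127 139 150 153 153 154 153 146 137 135
 133 121 109 110 118 122 126 131 130 126]
0 [242.38462606 190.27488695] [271.09963603 206.38117496] [255.68452434 206.38117496] [242.38462606 198.90450783]
5 [242.222718   188.37880201] [271.03389577 204.43106573] [255.56412993 204.43106573] [242.222718   196.98006592]
```

step_arm --deltas '[0.6,0.8,-8,0,59,0,0,-8,0,59,0,0,-4,0,59,0,0,-2,0,59,0,0,-2,0,59,0,0,-2,0,59,0,0,-2,0,59,0,0,-2,0,59,0,0,-2,0,59,0,0,-1,0,59]'

```text
time: 15.35
tool_pos: [631.4, 3.3, 90.4]
tcp_rot: [3.142, -0.0, 2.782]
contact_force: [-0.1, -0.2, 0.2]
grip_width: 59.7
finger_force: 30.0
```

step_arm --deltas '[0,0,-5,0,59,0,0,-5,0,59,0,0,-5,0,59,0,0,-6,0,59,0,0,-6,0,59,0,0,-6,0,59,0,0,-6,0,59,0,0,-6,0,59,0,0,-4,0,59,0,0,-1,0,59]'

```text
time: 16.6
tool_pos: [631.2, 3.3, 40.3]
tcp_rot: [-3.141, -0.001, 2.782]
contact_force: [-2.4, 0.6, 3.4]
grip_width: 59.8
finger_force: 31.6
```

step_arm --deltas '[0,0,0,0,70,0,0,0,0,85,0,0,0,0,85,0,0,10,0,85,0,0,20,0,85,0,0,20,0,85,0,0,20,0,85,-20,25,0,0,85,-35,40,0,0,85,-40,50,0,0,85]'

```text
time: 17.85
tool_pos: [537.0, 117.7, 111.4]
tcp_rot: [3.141, 0.002, 2.78]
contact_force: [-0.7, 1.0, 0.1]
grip_width: 85.2
finger_force: 0.0
```

step_arm --deltas '[-40,50,0,0,85,-40,50,0,0,85,-21.5,23.7,-20,0,85,0,0,-30,0,85,0,0,-30,0,85,0,0,-20,0,85,0,0,-8.5,0,85,0,0,0,0,70,0,0,0,0,62,0,0,0,0,60]'

```text
time: 19.1
tool_pos: [438.6, 238.8, 2.9]
tcp_rot: [3.14, 0.002, 2.782]
contact_force: [0.9, 1.2, 0.3]
grip_width: 61.7
finger_force: 0.8
```

```bash
python3 - <<'E'
from h import *
S=snap("scene");T=snap("top")
cv2.imwrite("pics/b3.png",np.hstack([cv2.resize(S[180:280,215:315],(400,400),interpolation=2),cv2.resize(T[147:247,230:330],(400,400),interpolation=2)]))
fn=lambda h,s,v:v<60
q,b,_=blob(T,(280,180),16,fn);print(q,b,plane("top",q,45));print(get_obs()["grip_width"],get_obs()["finger_force"])
E
```

```text
[280.40390888 178.9765764 ] [20.25 20.  ] [629.84582138   0.85566569  45.        ]
60.258179931169686 15.837940871715546
```

View pics/b3.png

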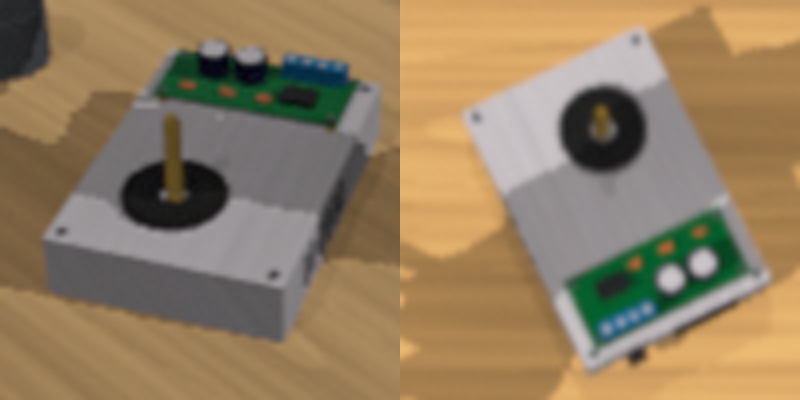

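The black pad lies flat around the pin, well centred in both views. Next I'll centre the transformer.

step_arm --deltas '[0,0,0,0,58,0,0,0,0,58,0,0,0,0,75,0,0,0,0,75,0,0,0,-10,75,0,0,0,-10,75,0,0,0,-10,75,0,0,0,-10,75,0,0,0,-10,75,0,0,0,-10,75]'

```text
time: 20.45
tool_pos: [437.4, 238.2, 1.8]
tcp_rot: [-3.141, 0.0, 1.729]
contact_force: [-0.3, -0.5, -0.2]
grip_width: 74.9
finger_force: 0.0
```

step_arm --deltas '[0,0,0,-10,75,0,0,0,-10,75,0,0,0,-10,72,0,0,0,0,66,0,0,0,0,61,0,0,0,0,57,0,0,0,0,57,0,0,0,0,57,0,0,5,0,57,0,0,20,0,57]'

```text
time: 21.7
tool_pos: [437.1, 238.1, 26.7]
tcp_rot: [-3.14, 0.002, 1.211]
contact_force: [0.1, -0.3, -2.3]
grip_width: 58.3
finger_force: 30.0
```

step_arm --deltas '[0,0,30,0,57,0,0,30,0,57,20,-25,23,0,57,28,-35,0,0,57,30,-36,0,0,57,30,-36,0,0,57,30,-36,0,0,57,28,-35,0,0,57,20,-22,0,0,57,7.3,-10.3,0,0,57]'

```text
time: 22.95
tool_pos: [631.7, 1.8, 109.9]
tcp_rot: [3.142, 0.0, 1.21]
contact_force: [-0.2, 0.1, -3.2]
grip_width: 57.9
finger_force: 30.0
```

step_arm --deltas '[0,0,0,0,57,0,0,0,0,57,0,0,0,0,57,0,0,0,0,57,0,0,0,0,57,0,0,0,0,57,0,0,0,0,57,0,0,0,0,57,0,0,0,0,57,0,0,0,0,57]'

```text
time: 24.2
tool_pos: [631.2, 3.1, 110.0]
tcp_rot: [3.142, 0.0, 1.211]
contact_force: [-0.7, -0.0, -1.7]
grip_width: 58.0
finger_force: 30.0
```

```bash
python3 - <<'E'
from h import *
S=snap("scene")
o=get_obs();print(o["tool_pos"],o["grip_width"])
cv2.imwrite("pics/t1.png",cv2.resize(S[165:240,205:305],(800,600),interpolation=2))
t=np.array([630.5,3,110])
for z,r in((-2,30),(22,30),(-2,8.5)):
    q=np.array([proj("scene",t+[r*np.cos(a),r*np.sin(a),z]) for a in np.linspace(0,6.28,181)]);print(z,r,((q.min(0)-[205,165])*8).round(),((q.max(0)-[205,165])*8).round())
E
```

```text
[631.13846157   3.10217404 110.00594973] 58.42211042619072
-2 30 [305. 252.] [525. 378.]
22 30 [299. 180.] [523. 304.]
-2 8.5 [384. 296.] [447. 331.]
```

View pics/t1.png

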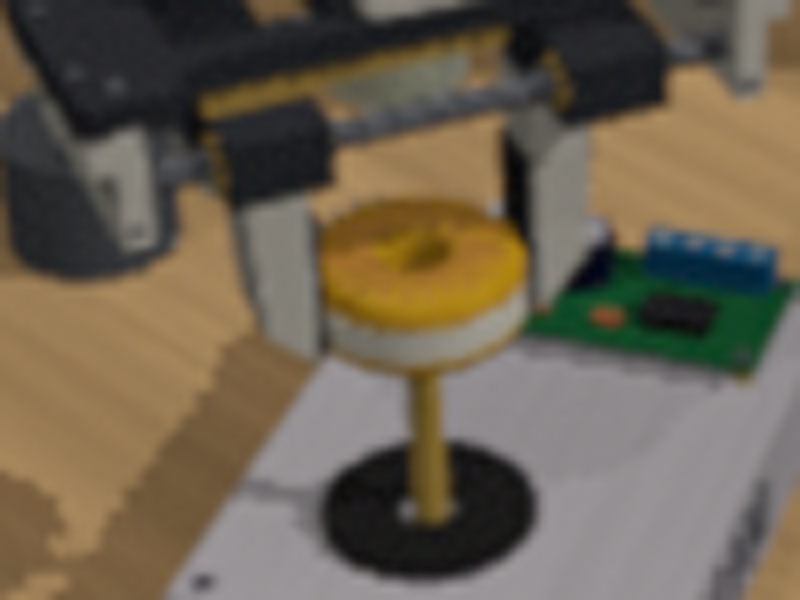

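The transformer hangs level above the pin, with its hole at about crop (425,252) and the pin axis at about (424,380). That is within about 1 px, so I'll go down slowly.

step_arm --deltas '[0.3,-0.3,-5,0,57,0,0,-3,0,57,0,0,-1,0,57,0,0,-1,0,57,0,0,-1,0,57,0,0,-1,0,57,0,0,-1,0,57,0,0,-1.5,0,57,0,0,-1.5,0,57,0,0,-1,0,57]'

```text
time: 25.5
tool_pos: [631.4, 2.8, 92.9]
tcp_rot: [-3.142, 0.0, 1.211]
contact_force: [-0.1, -0.3, -2.8]
grip_width: 58.4
finger_force: 30.0
```

step_arm --deltas '[0,0,-2,0,57,0,0,-3,0,57,0,0,-3,0,57,0,0,-3,0,57,0,0,-4,0,57,0,0,-4,0,57,0,0,-4,0,57,0,0,-4,0,57,0,0,-4,0,57,0,0,-4,0,57]'

```text
time: 26.75
tool_pos: [631.5, 2.8, 57.8]
tcp_rot: [3.141, 0.0, 1.211]
contact_force: [0.1, 0.1, -3.1]
grip_width: 58.3
finger_force: 30.0
```

step_arm --deltas '[0,0,-4,0,57,0,0,-3,0,57,0,0,-2,0,57,0,0,-1,0,57,0,0,-0.5,0,57,0,0,0,0,57,0,0,0,0,57,0,0,0,0,57,0,0,0,0,57,0,0,0,0,57]'

```text
time: 28.0
tool_pos: [631.5, 2.8, 47.6]
tcp_rot: [3.141, 0.0, 1.211]
contact_force: [0.3, 0.6, -2.1]
grip_width: 58.4
finger_force: 30.0
```

step_arm --deltas '[0,0,-0.7,0,57,0,0,0,0,65,0,0,0,0,82,0,0,0,0,82,0,0,10,0,82,0,0,20,0,82,0,0,30,0,82,-10,-20,5,0,82,-15,-30,0,0,82,-20,-38,0,0,82]'

```text
time: 29.25
tool_pos: [585.1, -86.5, 111.3]
tcp_rot: [-3.141, 0.0, 1.212]
contact_force: [-0.6, -0.5, -0.0]
grip_width: 82.1
finger_force: 0.0
```

step_arm --deltas '[-22,-42,0,0,82,-22,-42,0,0,82,-22,-42,0,0,82,-22,-42,0,0,82,-22,-42,0,0,82,-20,-38,0,0,82,-15,-29.3,0,0,82,0,0,-20,0,82,0,0,-20,0,82,0,0,0,0,82]'

```text
time: 30.5
tool_pos: [439.3, -362.0, 70.1]
tcp_rot: [-3.138, -0.002, 1.21]
contact_force: [-0.7, -0.1, -0.3]
grip_width: 82.2
finger_force: 0.0
```

```bash
python3 - <<'E'
from h import *
S=snap("scene");T=snap("top");o=get_obs();print(o["tool_pos"],o["grip_width"])
cv2.imwrite("pics/t2.png",np.hstack([cv2.resize(S[180:280,215:315],(400,400),interpolation=2),cv2.resize(T[147:247,230:330],(400,400),interpolation=2)]))
E
```

```text
[ 440.8770946  -362.7696506    72.02172507] 82.1931912098918
```

View pics/t2.png

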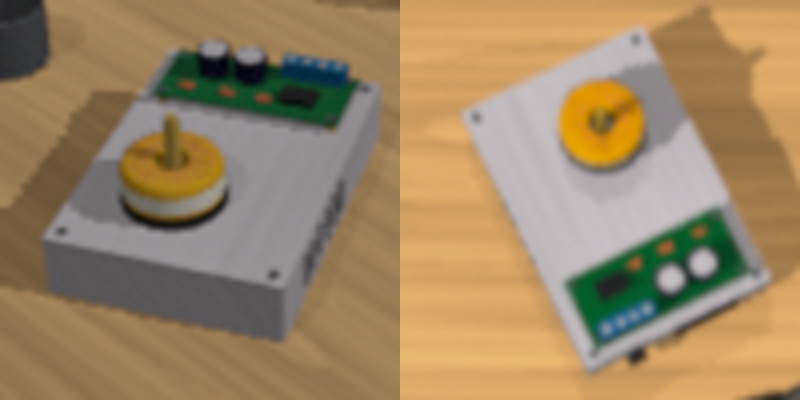

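The transformer lies flat on the black pad around the pin in both views. The orange pad is next.

step_arm --deltas '[0,0,-25,0,82,0,0,-25,0,82,0,0,-14,0,75,0,0,-5,0,75,0,0,-2.1,0,75,0,0,0,0,65,0,0,0,0,60,0,0,0,0,56,0,0,0,0,54,0,0,0,0,53]'

```text
time: 31.85
tool_pos: [441.5, -362.5, 0.9]
tcp_rot: [3.141, 0.0, 1.211]
contact_force: [-0.8, -0.6, 0.5]
grip_width: 53.2
finger_force: 4.7
```

step_arm --deltas '[0,0,0,0,53,0,0,0,0,53,0,0,0,0,66,0,0,0,0,70,0,0,0,10,70,0,0,0,10,70,0,0,0,10,70,0,0,0,10,70,0,0,0,10,70,0,0,0,10,70]'

```text
time: 33.1
tool_pos: [441.4, -362.4, 0.6]
tcp_rot: [3.141, -0.0, 2.264]
contact_force: [-0.1, 0.1, 0.4]
grip_width: 70.0
finger_force: 0.0
```

step_arm --deltas '[0,0,0,10,70,0,0,0,10,70,0,0,0,10,66,0,0,0,0,60,0,0,0,0,56,0,0,0,0,54,0,0,0,0,52,0,0,0,0,51,0,0,0,0,51,0,0,0,0,51]'

```text
time: 34.35
tool_pos: [441.5, -362.5, 0.8]
tcp_rot: [3.142, 0.0, 2.782]
contact_force: [-0.4, -0.0, -0.5]
grip_width: 52.2
finger_force: 30.0
```

step_arm --deltas '[0,0,15,0,51,0,0,30,0,51,0,0,35,0,51,10,20,31,0,51,20,38,0,0,51,22,42,0,0,51,22,42,0,0,51,22,42,0,0,51,22,42,0,0,51,22,42,0,0,51]'

```text
time: 35.6
tool_pos: [582.3, -93.1, 113.1]
tcp_rot: [3.141, 0.001, 2.782]
contact_force: [0.6, 0.1, 0.9]
grip_width: 52.0
finger_force: 30.0
```

step_arm --deltas '[22,42,0,0,51,18,36,0,0,51,9.8,19.4,0,0,51,0,0,0,0,51,0,0,-6,0,51,0,0,-4,0,51,0,0,-1,0,51,0,0,0,0,51,0,0,0,0,51,0,0,0,0,51]'

```text
time: 36.85
tool_pos: [631.3, 2.9, 100.9]
tcp_rot: [3.141, 0.0, 2.782]
contact_force: [-1.0, 1.0, -0.5]
grip_width: 51.9
finger_force: 30.0
```

step_arm --deltas '[0,0,-1,0,51,0,0,-1,0,51,0,0,-1,0,51,0,0,-1,0,51,0,0,-1,0,51,0,0,-1,0,51,0,0,-1,0,51,0,0,-1,0,51,0,0,-1,0,51,0,0,-1,0,51]'

```text
time: 38.1
tool_pos: [631.3, 2.9, 90.7]
tcp_rot: [3.142, 0.0, 2.782]
contact_force: [-0.2, 0.5, 0.1]
grip_width: 52.4
finger_force: 30.0
```

step_arm --deltas '[0,0,-2,0,51,0,0,-2,0,51,0,0,-2,0,51,0,0,-2,0,51,0,0,-2,0,51,0,0,-2,0,51,0,0,-2,0,51,0,0,-2,0,51,0,0,-0.5,0,51,0,0,0,0,51]'

```text
time: 39.35
tool_pos: [631.3, 2.9, 74.2]
tcp_rot: [3.142, 0.0, 2.782]
contact_force: [-0.0, -0.4, -0.3]
grip_width: 52.3
finger_force: 30.0
```

step_arm --deltas '[0,0,-2,0,51,0,0,-1.5,0,51,0,0,-0.5,0,51,0,0,0,0,51,0,0,0,0,58,0,0,0,0,70,0,0,0,0,78,0,0,10,0,80,0,0,20,0,80,0,0,10,0,80]'

```text
time: 40.6
tool_pos: [632.0, 2.9, 112.0]
tcp_rot: [3.141, 0.002, 2.782]
contact_force: [0.1, -0.5, 0.2]
grip_width: 79.7
finger_force: 0.0
```

step_arm --deltas '[-10,40,0,0,80,-12,44,0,0,80,-12,44,0,0,80,-12,44,0,0,80,-10.3,37,0,0,80,-6,20,0,0,80,0,0,-20,0,80,0,0,-20,0,80,0,0,0,0,80,0,0,0,0,80]'

```text
time: 41.85
tool_pos: [569.6, 231.6, 71.0]
tcp_rot: [3.141, 0.001, 2.781]
contact_force: [-0.6, 0.1, -0.5]
grip_width: 79.8
finger_force: 0.0
```

```bash
python3 - <<'E'
from h import *
S=snap("scene");T=snap("top");o=get_obs();print(o["tool_pos"],o["grip_width"])
cv2.imwrite("pics/o2.png",np.hstack([cv2.resize(S[180:280,215:315],(400,400),interpolation=2),cv2.resize(T[147:247,230:330],(400,400),interpolation=2)]))
E
```

```text
[569.72429157 231.79874154  71.32565433] 80.25959262655287
```

View pics/o2.png

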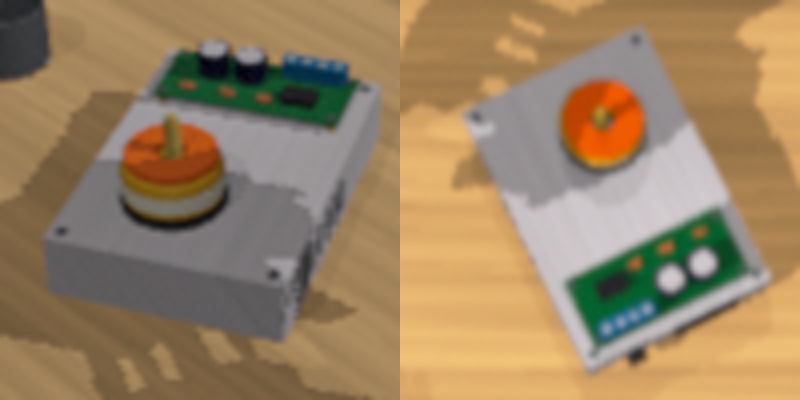

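The orange pad lies flat on the transformer around the pin in both views. Now the washer.

step_arm --deltas '[0,0,-25,0,80,0,0,-25,0,80,0,0,-14,0,75,0,0,-4,0,75,0,0,-1.7,0,70,0,0,0,0,62,0,0,0,0,55,0,0,0,0,52,0,0,0,0,50,0,0,0,0,48]'

```text
time: 43.2
tool_pos: [569.2, 232.1, 0.9]
tcp_rot: [3.141, 0.0, 2.782]
contact_force: [-0.7, 0.4, 2.4]
grip_width: 48.4
finger_force: 25.1
```

step_arm --deltas '[0,0,0,0,48,0,0,0,0,48,0,0,0,0,62,0,0,0,0,66,0,0,0,-10,66,0,0,0,-10,66,0,0,0,-10,66,0,0,0,-10,66,0,0,0,-10,66,0,0,0,-10,66]'

```text
time: 44.45
tool_pos: [568.8, 232.0, 0.4]
tcp_rot: [-3.141, -0.0, 1.729]
contact_force: [-0.5, 1.7, 1.5]
grip_width: 66.1
finger_force: 0.6
```

step_arm --deltas '[0,0,0,-10,66,0,0,0,-10,66,0,0,0,-10,62,0,0,0,0,56,0,0,0,0,52,0,0,0,0,50,0,0,0,0,48,0,0,0,0,47,0,0,0,0,47,0,0,0,0,47]'

```text
time: 45.7
tool_pos: [568.9, 231.9, 0.5]
tcp_rot: [-3.142, 0.0, 1.211]
contact_force: [0.0, -0.2, -0.6]
grip_width: 48.3
finger_force: 30.0
```

step_arm --deltas '[0,0,15,0,47,0,0,30,0,47,0,0,35,0,47,0,0,32,0,47,10,-37,0,0,47,12,-44,0,0,47,12,-44,0,0,47,12,-44,0,0,47,10.4,-38,0,0,47,6,-22,0,0,47]'

```text
time: 46.95
tool_pos: [631.9, 1.0, 113.6]
tcp_rot: [3.14, -0.0, 1.209]
contact_force: [0.1, 0.1, 0.4]
grip_width: 47.7
finger_force: 30.0
```

step_arm --deltas '[0,0,0,0,47,0,0,0,0,47,0,0,-5,0,47,0,0,-4,0,47,0,0,-2,0,47,0,0,-1,0,47,0,0,-1,0,47,0,0,0,0,47,0,0,0,0,47,0,0,0,0,47]'

```text
time: 48.2
tool_pos: [631.4, 2.9, 99.6]
tcp_rot: [3.141, -0.0, 1.211]
contact_force: [0.0, -0.1, -0.3]
grip_width: 48.0
finger_force: 30.0
```

Bottom is at about 99. I'll go down slowly; the washer's seat is at 74.

step_arm --deltas '[0,0,-1,0,47,0,0,-1,0,47,0,0,-1,0,47,0,0,-1,0,47,0,0,-1,0,47,0,0,-1,0,47,0,0,-1,0,47,0,0,-1,0,47,0,0,-1,0,47,0,0,0,0,47]'

```text
time: 49.45
tool_pos: [631.3, 2.9, 90.4]
tcp_rot: [-3.142, 0.0, 1.211]
contact_force: [-0.7, -0.6, 0.3]
grip_width: 48.2
finger_force: 30.0
```

step_arm --deltas '[0,0,-2,0,47,0,0,-2,0,47,0,0,-2,0,47,0,0,-2,0,47,0,0,-2,0,47,0,0,-2,0,47,0,0,-1,0,47,0,0,-1,0,47,0,0,-0.8,0,47,0,0,0,0,47]'

```text
time: 50.7
tool_pos: [631.3, 2.9, 75.7]
tcp_rot: [3.142, 0.0, 1.211]
contact_force: [0.2, 0.0, -0.3]
grip_width: 47.9
finger_force: 30.0
```

step_arm --deltas '[0,0,-0.7,0,47,0,0,0,0,47,0,0,0,0,47,0,0,0,0,55,0,0,0,0,65,0,0,0,0,70,0,0,10,0,70,0,0,20,0,70,0,0,10,0,70,40,30,10,0,60]'

```text
time: 51.95
tool_pos: [670.0, 31.3, 125.9]
tcp_rot: [-3.14, 0.001, 1.208]
contact_force: [1.7, -1.0, 1.2]
grip_width: 64.3
finger_force: 0.0
```

step_arm --deltas '[0,50,0,0,60,0,50,0,0,60,0,50,0,0,60,0,0,0,0,40,0,0,0,0,40,0,0,0,0,40,0,0,0,0,40,0,0,0,0,40,0,0,0,0,40,0,0,0,0,40]'

```text
time: 53.2
tool_pos: [671.4, 182.8, 125.1]
tcp_rot: [3.142, 0.0, 1.211]
contact_force: [-1.3, -0.1, 0.3]
grip_width: 40.0
finger_force: 0.0
```

```bash
python3 - <<'E'
from h import *
S=snap("scene");T=snap("top");o=get_obs();print(o["tool_pos"],o["grip_width"])
cv2.imwrite("pics/w2.png",np.hstack([cv2.resize(S[180:250,220:300],(400,350),interpolation=2),cv2.resize(T[147:217,240:320],(400,350),interpolation=2)]))
fn=lambda h,s,v:(h>12)&(h<30)&(s>95)
p,s1,_=blob(S,(258,213),6,fn);q,s2,_=blob(T,(280,175),5,fn);print("pin top part",p,s1,q,s2,tri(p,q),plane("top",q,89),plane("scene",p,89))
q,s,_=blob(T,(280,177),14,lambda h,s,v:(s<60)&(v>90));print("washer",q,s)
E
```

```text
[671.31799592 182.94450476 125.01811205] 40.26671021185243Traceback (most recent call last):
  File "<stdin>", line 5, in <module>
  File "h.py", line 27, in blob
    k=max(cs,key=cv2.contourArea);b=cv2.boundingRect(k)
ValueError: max() iterable argument is empty
```

View pics/w2.png

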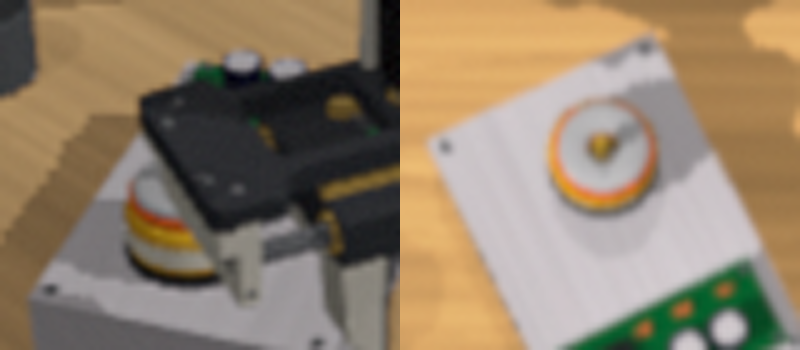

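The top view shows all four rings concentric, with the pin tip at crop (601,146). The arm hides the stack in the scene view, so I'll measure from the top view.

```bash
python3 - <<'E'
from h import *
T=snap("top")
fn=lambda h,s,v:(h>12)&(h<30)&(s>95)
q,s2,_=blob(T,(280,176),4,fn);print("pin",q,s2,plane("top",q,90))
q,s,_=blob(T,(280,177),14,lambda h,s,v:(s<60)&(v>90));print("washer",q,s,plane("top",q,79))
E
```

```text
pin [279.90669935 175.68137255] [5.   4.75] [628.66824787   1.77488604  90.        ]
washer [280.08128987 177.08663553] [29. 29.] [627.36537187   1.38801196  79.        ]
```

step_arm --deltas '[-8,-36,0,0,40,-10,-45,0,0,40,-10,-45,0,0,40,-8,-36,0,0,40,-3.8,-17.7,0,0,40,0,0,-15,0,40,0,0,-15,0,30,0,0,-8,0,25,0,0,-3,0,20,0,0,-2,0,18]'

```text
time: 54.6
tool_pos: [631.8, 3.7, 81.9]
tcp_rot: [3.141, -0.0, 1.212]
contact_force: [0.7, -0.2, -0.0]
grip_width: 18.2
finger_force: 0.0
```

step_arm --deltas '[0,0,0,0,16,0,0,0,0,14,0,0,0,0,13,0,0,0,0,12,0,0,0,0,11.5,0,0,0,0,11,0,0,0,0,10.5,0,0,0,0,10,0,0,0,0,10,0,0,0,0,10]'

```text
time: 55.85
tool_pos: [631.6, 3.2, 82.1]
tcp_rot: [3.141, 0.0, 1.211]
contact_force: [0.3, 0.1, 0.4]
grip_width: 10.2
finger_force: 0.4
```

step_arm --deltas '[0,0,0,0,9,0,0,0,0,8,0,0,0,0,6,0,0,0,0,6,0,0,1,0,6,0,0,2,0,6,0,0,2,0,6,0,0,3,0,6,0,0,3,0,6,0,0,3,0,6]'

```text
time: 57.1
tool_pos: [631.6, 3.2, 96.3]
tcp_rot: [3.141, -0.0, 1.211]
contact_force: [-0.2, 0.5, -0.1]
grip_width: 8.3
finger_force: 30.0
```

step_arm --deltas '[0,0,5,0,6,0,0,7,0,6,0,0,8,0,6,0,0,8,0,6,0,0,8,0,6,0,0,8,0,6,0,0,8,0,6,0,0,8,0,6,0,0,8,0,6,0,0,8,0,6]'

```text
time: 58.35
tool_pos: [631.6, 3.2, 172.6]
tcp_rot: [3.141, 0.0, 1.211]
contact_force: [0.2, 0.1, -1.0]
grip_width: 8.7
finger_force: 30.0
```

step_arm --deltas '[0,0,4,0,6,0,0,0,0,6,-6,-22,0,0,6,-10,-40,0,0,6,-10,-40,0,0,6,-10,-40,0,0,6,-10,-40,0,0,6,-8.5,-32,0,0,6,-4,-19,0,0,6,0,0,0,0,6]'

```text
time: 59.6
tool_pos: [572.4, -231.2, 175.8]
tcp_rot: [-3.141, -0.0, 1.209]
contact_force: [-0.1, 1.2, -1.3]
grip_width: 8.5
finger_force: 30.0
```

```bash
python3 - <<'E'
from h import *
S=snap("scene");T=snap("top");o=get_obs();print(o["tool_pos"],o["grip_width"])
cv2.imwrite("pics/f1.png",np.hstack([cv2.resize(S[140:260,190:310],(400,400),interpolation=2),cv2.resize(T[150:250,260:400],(400,286),interpolation=2)[:,:].copy() if 0 else cv2.resize(T[150:250,270:370],(400,400),interpolation=2)]))
# pot in first pictures: rim centre
T0=cv2.imread("pics/top0.png");S0=cv2.imread("pics/scene0.png")
print("pot rim expected px at (573,-230,45):",proj("scene",[573,-230,45]),proj("top",[573,-230,45]))
E
```

```text
[ 573.08741589 -229.12990846  175.89769164] 8.801218712079415
pot rim expected px at (573,-230,45): [215.98442293 179.79989091] [364.35046046 200.57720155]
```

View pics/f1.png

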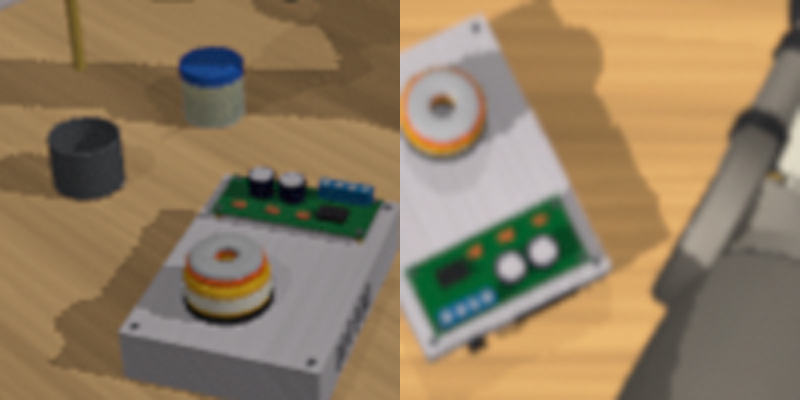

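The stack is intact without the pin. The pin's foot is at about scene (213.7,161), above the pot rim at (215.8,180), as expected. Now I'll lower it in.

step_arm --deltas '[0,0,-12,0,6,0,0,-15,0,6,0,0,-15,0,6,0,0,-15,0,6,0,0,-12,0,6,0,0,-10,0,6,0,0,-8,0,6,0,0,-6,0,6,0,0,-4,0,6,0,0,-1,0,6]'

```text
time: 60.95
tool_pos: [573.1, -229.8, 78.0]
tcp_rot: [3.141, 0.0, 1.211]
contact_force: [0.1, 0.2, -0.9]
grip_width: 8.7
finger_force: 30.0
```

step_arm --deltas '[0,0,-0.5,0,6,0,0,-0.5,0,6,0,0,0,0,6,0,0,0,0,6,0,0,0,0,6,0,0,0,0,6,0,0,0,0,8,0,0,0,0,10,0,0,0,0,12,0,0,0,0,14]'

```text
time: 62.2
tool_pos: [573.2, -229.8, 77.2]
tcp_rot: [3.141, 0.0, 1.211]
contact_force: [0.5, -0.1, -0.0]
grip_width: 13.6
finger_force: 0.0
```

step_arm --deltas '[0,0,0,0,20,0,0,0,0,30,0,0,0,0,40,0,0,10,0,40,0,0,15,0,40,0,0,25,0,40,0,0,25,0,40,-40,0,25,0,40,-50,0,25,0,40,-50,0,0,0,40]'

```text
time: 63.45
tool_pos: [432.8, -230.5, 205.2]
tcp_rot: [3.136, 0.002, 1.211]
contact_force: [-0.9, -0.5, 0.3]
grip_width: 40.0
finger_force: 0.0
```

step_arm --deltas '[-30,0,0,0,40,0,0,0,0,40,0,0,0,0,40,0,0,0,0,40,0,0,0,0,40,0,0,0,0,40,0,0,0,0,40,0,0,0,0,40,0,0,0,0,40,0,0,0,0,40]'

```text
time: 64.7
tool_pos: [403.0, -229.8, 202.1]
tcp_rot: [3.141, 0.0, 1.211]
contact_force: [-0.1, 0.8, -0.0]
grip_width: 40.2
finger_force: 0.0
```

```bash
python3 - <<'E'
from h import *
S=snap("scene");T=snap("top");o=get_obs();print(o["tool_pos"],o["contact_force"])
cv2.imwrite("pics/f2.png",np.hstack([cv2.resize(S[140:240,190:290],(400,400),interpolation=2),cv2.resize(T[150:250,270:395],(400,320),interpolation=2)[:,:] if 0 else cv2.resize(T[140:240,275:375],(400,400),interpolation=2)]))
E
```

```text
[ 403.0317792  -229.80204809  202.05262033] [-0.85880632 -0.12508725 -0.3866468 ]
```

View pics/f2.png

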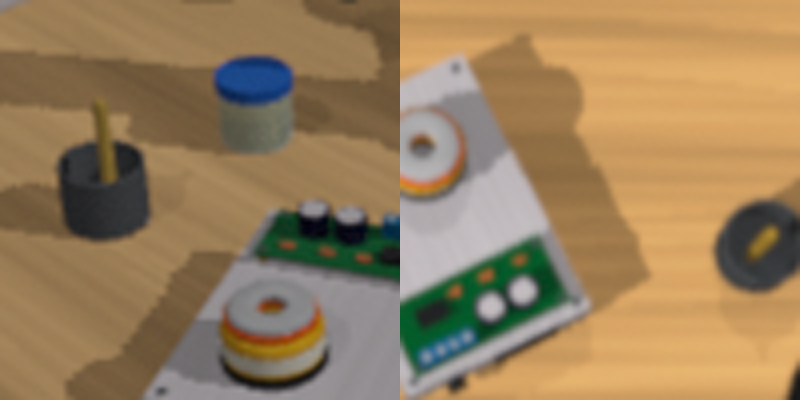

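The pin stands in the pot, nearly upright, and the stack is intact with the arm clear of everything. I'm handing the job in.

```bash
python3 -c "
from plant import *
print(close_job())"
```

```text
the job is handed in; nothing more can be done
None
```

The job is handed in: the last pictures show the black pad, transformer, orange pad and washer stacked flat over the chassis hole and the guide pin in the steel pot; the hand-in gave no verdict, and I did not re-measure the tape roll, green box and screw jar at the end.

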